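# Make up the tea tray and the cake tray

### The arm

A 7-joint arm with a two-finger parallel gripper is mounted at the origin on a cart in front of the work surface, level with it; the furniture and walls round the work are solid. World frame = base frame: x ahead of the robot, y to its left, z up, the work surface at z = 0. Lengths are in m, angles in rad, forces in N, time in s.
With the tool pointing down it reaches from about 0.4 to 0.875 m from the base axis. Payload 6.5 kg.
Tool frame: the origin (TCP) lies midway between the tips of the shut fingers; the grasp point (between the pads) lies 19 mm behind it (robot.grip_depth is the distance from the TCP to the grasp point, in m); z points along the fingers, y is the line along which they close (so a half turn about z gives the same grasp; the last joint's range is limited). The gripper opens to 88 mm and grips with 3 to 60 N. Pads are 18 mm wide; open, the fingers measure 123 mm over their backs; the gripper's body (75 mm by 187 mm) begins 45 mm behind the grasp point.
Start: joints at [1.144, 0.536, -0.004, 1.538, 0.003, 1.067, -0.071], TCP at [0.229, -0.608, 0.239] pointing down, gripper open.
Joint ranges: [-2.7, 2.7], [-0.37, 2.16], [-1.27, 1.26], [0.24, 2.4], [-1.31, 4.45], [0.19, 1.91], [-2.76, 2.76]. Speed limits (rad/s): [2.39, 2.39, 3.14, 3.14, 3.14, 3.14, 3.14].

### API

Orientations are given as a 3x3 rotation matrix whose columns are the frame's x, y, z axes.
In Python, from rig import robot gives the robot as it stands. Calls block until the motion is done:
- robot.movep(position, orientation): joint-space move of the TCP to a pose.
- robot.line_to(position, rot=None, rate=0.15): straight line of the TCP; rot=None keeps the orientation; rate is the mean speed in m/s.
- robot.move_j(angles): joint-space move.
- robot.gripper_to(opening): opening from 0.0 (shut) to 1.0 (fully open); the grip force is fixed at half the most; returns when the fingers have stopped.
- robot.dwell(seconds).
- robot.solve_ik(position, orientation): joint angles nearest the present ones, or None.
- robot.get_obs(): the state.
- robot.grab_frame(name): name is "side" or "top" or "wrist"; returns a dict with "color" (384x512x3 uint8, red, green, blue), "z_map" (384x512 float32, m along the optical axis (not along the pixel's ray), 0 where there is no reading), "fx", "fy", "cx", "cy" (pixels), "dist" ([k1, k2, p1, p2, k3] as OpenCV has them; the pictures are not rectified), "rvec" (rotation vector, rad) and "tvec" (3), from world to camera coordinates, as OpenCV has them. Camera axes: x right, y down, z forward; pixel columns grow to the right and rows downward; lengths in m; the calibration is good to about 2 mm. A picture is of the moment at which its call begins.
A pose or a line that the arm cannot do raises robot.PlanningError and nothing moves.
- robot.job_done(): hands the job in; it is judged then, once.
The state is a dict: "clock": time; "qpos": joint angles; "dq": joint speeds; "tau": joint torques, N m; "ee_pos": TCP position; "orientation": TCP orientation; "ft_force": force on the tool from outside, world axes, zero at the start; "ft_torque": the same for the moment, N m; "width": opening from 0.0 (shut) to 1.0 (fully open); "finger_force": force on a finger pad.
Only numpy, scipy, OpenCV 4.12 (cv2) and the standard library are available. Lean on these libraries where they do the work, as an engineer would, in place of code of your own. Each camera call takes 0.05 s, during which the arm holds its last target. There are 200 camera calls.

### The job

Make up two trays from the things along the front of the worktop: the tea tray, the one with two square recesses, gets the spice tin, the kitchen timer and the teaspoon; the cake tray, the one with a single square recess, gets the cake fork and the match tin. Set each thing upright and flat on the floor of a recess of its own: tins and timer in the square recesses (either of the two on the tea tray), the spoon and the cake fork in the long ones (either way round). Do not knock the burner cap that stands among them.

Things in the scene. Friction and masses are not known exactly. Their poses are not given: they have to be found in the camera images.
- tea_tray: fixed wooden tray 178 (x) x 146 (y) x 9 mm, origin at the centre of its underside, z up. Grey recesses 3 mm deep, floors at 6 mm: a long one for cutlery, 163 (x) x 42, centred at (0, 47) mm, with a finger notch as deep across its middle (x -24 to 24, y 13 to 73, open at the edge); and two square ones, 78 x 78, centred at (-42, -30) and (42, -30) mm.
- cake_tray: fixed wooden tray 178 (x) x 146 (y) x 9 mm, origin at the centre of its underside, z up. Grey recesses 3 mm deep, floors at 6 mm: a long one for cutlery, 163 (x) x 42, centred at (0, 47) mm, with a finger notch as deep across its middle (x -24 to 24, y 13 to 73, open at the edge); and a single square one, 78 x 78, centred at (0, -30) mm.
- spice_tin: flat round white spice tin, 62 mm across, 25 mm high, its lid fixed on; origin at the centre of its underside, z up. Loose.
- kitchen_timer: round dark grey kitchen timer with a red mark on top and white ticks round the foot, 60 mm across, 25 mm high; it does not turn; origin at the centre of its underside, z up. Loose.
- match_tin: black match tin, a box with rounded corners, 50 mm (its x) by 54 mm (its y), 21 mm high, its lid fixed shut; origin at the centre of its underside, z up. Loose.
- teaspoon: teaspoon, black soft-grip handle and steel bowl, 137 mm long (its x), 27 mm wide and 12 mm high at most, lying flat; origin at the centre of its underside, z up, at mid-length. Its sides slope inward above 3 mm, so grip it low, fingertips nearly on the surface, across its width within 10 mm of mid-length (about 20 mm wide there). Loose.
- cake_fork: cake fork, black soft-grip handle and steel tines, 145 mm long (its x), 20 mm wide and 11 mm high at most, lying flat; origin at the centre of its underside, z up, at mid-length. Grip it low across its width within 10 mm of mid-length (about 12 mm wide there). Loose. Not to be taken for the table fork, a bystander 193 mm long that lies along the front edge right before the robot.
- burner_cap: black round burner cap, 64 mm across, 18 mm high, a bystander with a hole in the middle, standing firmly in the row with the tins; origin at the centre of its underside, z up. It does not move.

How it is judged:
At the end, for the whole second after the job is handed in: Tea tray: spice tin and timer each in a square recess (within 11 mm on each tray axis), teaspoon in the long one. Cake tray: match tin in the square (15 mm), cake fork in the long one. Cutlery within 18 mm lengthwise, 14 across, 0.2 rad. All flat on the recess floors (tilt under 0.05 rad), at rest ((((x of spice_tin in the frame of tea_tray between -0.053 and -0.031 m and y of spice_tin in the frame of tea_tray between -0.041 and -0.019 m and z of spice_tin in the frame of tea_tray between 0.004 and 0.0075 m and angle between spice_tin's own z axis and vertical below 0.05 rad) and (x of kitchen_timer in the frame of tea_tray between 0.031 and 0.053 m and y of kitchen_timer in the frame of tea_tray between -0.041 and -0.019 m and z of kitchen_timer in the frame of tea_tray between 0.004 and 0.0075 m and angle between kitchen_timer's own z axis and vertical below 0.05 rad)) or ((x of spice_tin in the frame of tea_tray between 0.031 and 0.053 m and y of spice_tin in the frame of tea_tray between -0.041 and -0.019 m and z of spice_tin in the frame of tea_tray between 0.004 and 0.0075 m and angle between spice_tin's own z axis and vertical below 0.05 rad) and (x of kitchen_timer in the frame of tea_tray between -0.053 and -0.031 m and y of kitchen_timer in the frame of tea_tray between -0.041 and -0.019 m and z of kitchen_timer in the frame of tea_tray between 0.004 and 0.0075 m and angle between kitchen_timer's own z axis and vertical below 0.05 rad))) and x of teaspoon in the frame of tea_tray between -0.018 and 0.018 m and y of teaspoon in the frame of tea_tray between 0.033 and 0.061 m and z of teaspoon in the frame of tea_tray between 0.004 and 0.0075 m and angle between each of teaspoon, cake_fork, match_tin's own z axis and vertical below 0.05 rad and angle between the x axis of teaspoon and the x axis of tea_tray, either way round below 0.2 rad and x of cake_fork in the frame of cake_tray between -0.018 and 0.018 m and y of cake_fork in the frame of cake_tray between 0.033 and 0.061 m and z of cake_fork in the frame of cake_tray between 0.004 and 0.0075 m and angle between the x axis of cake_fork and the x axis of cake_tray, either way round below 0.2 rad and x of match_tin in the frame of cake_tray between -0.015 and 0.015 m and y of match_tin in the frame of cake_tray between -0.045 and -0.015 m and z of match_tin in the frame of cake_tray between 0.004 and 0.0075 m and linear speed of each of spice_tin, kitchen_timer, match_tin, teaspoon, cake_fork below 0.02 m/s); the robot touches nothing.
It fails at once if the burner cap is knocked with more than 8 N (contact force between burner_cap and anything else above 8 N).
It also fails if it takes over 115 s, if anything falls off the work surface, if the arm or the gripper's body presses on something with over 40 N, if the wrist force passes 120 N, or if a joint passes its speed limit or range.

## Working session

There is one attempt and no reset: what is moved stays moved. The work goes in short steps, each a Python script; the robot and the scene stay as the last script left them, time stands still between calls to the robot, and variables do not carry over. Pictures are saved under pics/ and viewed, at most 14 in all, crops included, and the job is handed in when it is done.

```bash
mkdir -p pics; ls; python3 - <<'E'
from rig import robot
import cv2,numpy as np
for n in("top","side"):
    f=robot.grab_frame(n); cv2.imwrite(f"pics/{n}0.png",f["color"][:,:,::-1]); np.savez(f"{n}0.npz",**f)
    R=cv2.Rodrigues(np.array(f["rvec"],float))[0]; print(n,f["fx"],f["cx"],f["cy"],f["dist"],-R.T@np.array(f["tvec"]).ravel(),R.round(2).tolist(),(f["z_map"]>0).mean())
print(robot.get_obs()["clock"])
E
```

```text
pics
top 369.5368135231645 257.5588254158307 197.64991363712576 [-0.04995151  0.          0.          0.          0.        ] [ 0.33519736 -0.01874183  0.9872357 ] [[0.02, -1.0, 0.04], [-0.99, -0.03, -0.15], [0.15, -0.03, -0.99]] 0.9958902994791666
side 352.9079877552668 252.96294126584107 193.9187924777862 [-0.02979976  0.          0.          0.          0.        ] [0.23452851 0.57339661 0.59310888] [[-0.92, -0.38, -0.02], [-0.22, 0.58, -0.78], [0.31, -0.72, -0.62]] 0.9957478841145834
0.1
```

View pics/top0.png

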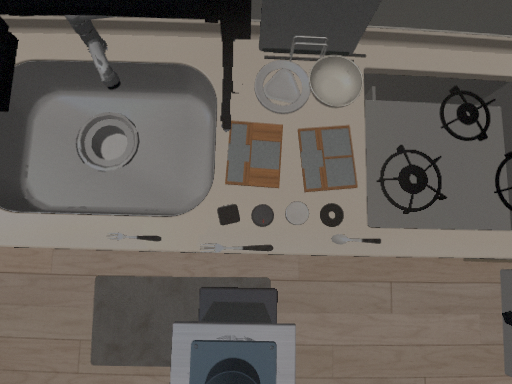

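View pics/side0.png

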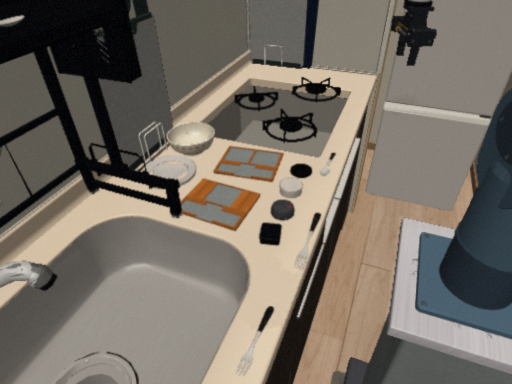

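The top view (up = +x, left = +y) shows the cake tray at (254,154), the tea tray at (328,157), match tin (229,214), timer (262,215), spice tin (297,213) and burner cap (332,215). The teaspoon is at (357,239) and the cake fork at (135,238). The table fork at (237,247) stays put. A black rack post stands near (227,120), just beside the cake tray.

```bash
cat > h.py <<'E'
import cv2,numpy as np
def cam(f): return cv2.Rodrigues(np.array(f["rvec"],float))[0],np.array(f["tvec"],float).ravel(),np.array([[f["fx"],0,f["cx"]],[0,f["fy"],f["cy"]],[0,0,1]],float),np.array(f["dist"],float)
def cast(f,uv,z):
    "pixels -> world points on plane z"
    R,t,K,d=cam(f); n=cv2.undistortPoints(np.array(uv,float).reshape(-1,1,2),K,d)[:,0]
    r=np.c_[n,np.ones(len(n))]@R; c=-R.T@t
    return c+r*((z-c[2])/r[:,2])[:,None]
def cloud(f):
    R,t,K,d=cam(f); Z=np.array(f["z_map"]); h,w=Z.shape
    uv=np.stack(np.meshgrid(np.arange(w),np.arange(h)),-1).reshape(-1,1,2).astype(float)
    n=cv2.undistortPoints(uv,K,d)[:,0]
    P=(np.c_[n,np.ones(len(n))]*Z.reshape(-1,1)-t)@R
    P[Z.ravel()==0]=np.nan
    return P.reshape(h,w,3)
def blob(mask,k=0):
    "contours by area, descending"
    c,_=cv2.findContours(mask.astype(np.uint8),cv2.RETR_EXTERNAL,cv2.CHAIN_APPROX_NONE)
    return sorted(c,key=cv2.contourArea,reverse=True)
E
python3 - <<'E'
from h import *
np.set_printoptions(precision=3,suppress=True,linewidth=200)
f=dict(np.load("top0.npz"));C=f["color"].astype(int);P=cloud(f)
hsv=cv2.cvtColor(f["color"],cv2.COLOR_RGB2HSV)
# trays: wood/grey region differing from worktop
for nm,(a,b,c,d) in dict(cake=(215,290,112,195),tea=(292,362,115,200)).items():
    s=hsv[c:d,a:b]; m=(s[...,1]>110)|(0)
    cs=blob(m); pts=np.vstack([q for q in cs if cv2.contourArea(q)>8])[:,0]+[a,c]
    r=cv2.minAreaRect(cast(f,pts,.009)[:,:2].astype(np.float32)); print(nm,r)
for nm,(u,v,z) in dict(match=(229,214,.021),timer=(262,215,.025),spice=(297,213,.025),cap=(332,215,.018)).items():
    w=C[v-17:v+17,u-17:u+17]; print(nm,w[17,17],w[2,2]); 
    bg=np.median(C[200:232,278:282].reshape(-1,3),0)
    m=(np.abs(w-bg).sum(-1)>60); q=blob(m)[0][:,0]+[u-17,v-17]
    X=cast(f,q,z)[:,:2].astype(np.float32); print(cv2.minEnclosingCircle(X),cv2.minAreaRect(X),P[v,u])
for nm,(a,b,c,d) in dict(spoon=(325,385,231,246),fork=(104,165,229,244)).items():
    w=C[c:d,a:b]; m=(np.abs(w-bg).sum(-1)>60); m=cv2.morphologyEx(m.astype(np.uint8),cv2.MORPH_CLOSE,np.ones((3,3)));q=blob(m)[0][:,0]+[a,c]
    print(nm,cv2.minAreaRect(cast(f,q,.004)[:,:2].astype(np.float32)))
# obstacles
for n in("top","side"):
    Q=cloud(dict(np.load(n+"0.npz"))).reshape(-1,3)
    ok=(Q[:,2]>.03)&(Q[:,2]<.6)&(Q[:,0]>.25)&(Q[:,0]<.8)&(abs(Q[:,1])<.65)&~((Q[:,0]<.35)&(Q[:,1]<0))
    Q=Q[ok]; k=np.floor(Q/[.1,.1,.15]).astype(int)
    for u in np.unique(k,axis=0):
        s=Q[(k==u).all(1)]
        if len(s)>8: print(n,len(s),s.min(0),s.max(0))
E
```

```text
cake ((0.6017756462097168, -0.0398700088262558), (0.14454463124275208, 0.17633216083049774), 87.42340087890625)
tea ((0.597045361995697, -0.2397514134645462), (0.17571672797203064, 0.14410479366779327), 6.494911193847656)
match [47 42 40] [147 137 128]
((0.4330016076564789, 0.02410326898097992), 0.03362838923931122) ((0.43373313546180725, 0.02454068884253502), (0.05156062915921211, 0.05551488697528839), 14.635645866394043) [0.433 0.022 0.021]
timer [63 62 60] [145 135 126]
((0.43282896280288696, -0.0643540620803833), 0.030906599014997482) ((0.43282967805862427, -0.06438271701335907), (0.05784684792160988, 0.057742852717638016), 1.4875671863555908) [ 0.433 -0.064  0.023]
spice [136 133 129] [144 136 124]
((0.43105000257492065, -0.14979064464569092), 0.028854163363575935) ((0.42232316732406616, -0.14500267803668976), (0.057508327066898346, 0.019907964393496513), 61.248695373535156) [ 0.441 -0.156  0.024]
cap [144 136 124] [145 135 124]
((0.43976759910583496, -0.2498561441898346), 0.03311122581362724) ((0.4398328959941864, -0.24983814358711243), (0.06151160970330238, 0.06252486258745193
[... 2220 characters left out ...]
 0.458] [0.7   0.291 0.49 ]
side 95 [ 0.707 -0.649  0.03 ] [ 0.798 -0.602  0.047]
side 109 [ 0.744 -0.328  0.03 ] [ 0.8   -0.301  0.06 ]
side 164 [ 0.723 -0.3    0.031] [ 0.757 -0.2    0.063]
side 122 [ 0.749 -0.2    0.03 ] [ 0.799 -0.176  0.063]
side 377 [ 0.737 -0.02   0.33 ] [ 0.743 -0.     0.45 ]
side 100 [ 0.738 -0.018  0.45 ] [ 0.742 -0.     0.477]
side 694 [0.7   0.018 0.03 ] [0.8   0.05  0.149]
side 43 [0.76  0.027 0.15 ] [0.799 0.032 0.157]
side 1622 [0.736 0.    0.328] [0.8   0.024 0.449]
side 488 [0.701 0.    0.452] [0.8   0.1   0.491]
side 1237 [0.7   0.1   0.467] [0.799 0.2   0.491]
side 539 [0.7   0.2   0.467] [0.787 0.268 0.498]
side 908 [0.747 0.326 0.047] [0.8   0.38  0.112]
```

```bash
python3 - <<'E'
import cv2
a=cv2.imread("pics/top0.png")[100:260,95:395];cv2.imwrite("pics/c1.png",cv2.resize(a,(800,427),interpolation=cv2.INTER_CUBIC))
E
```

```text
(no output)
```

View pics/c1.png

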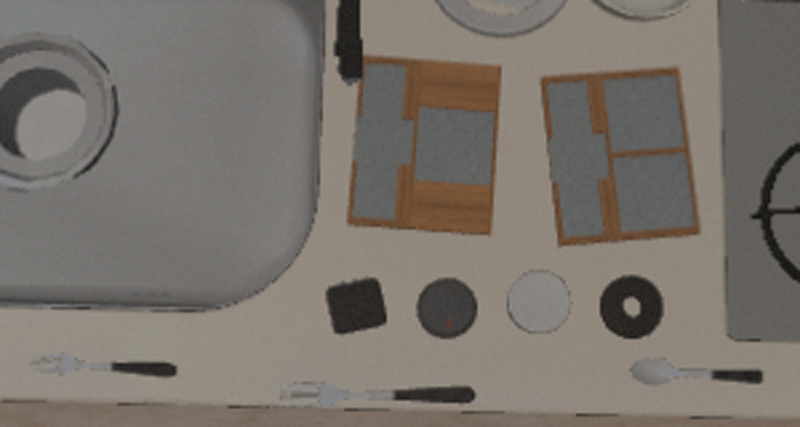

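The crop shows both trays, with long recesses on their +y side. The match tin, timer, spice tin and burner cap stand in a row at x≈0.43. The cutlery lies along y, and the rack foot is just beyond the cake tray's upper-left corner (345,75). Next I'll do chroma-based masks for the steel and white items, plus an IK check.

```bash
cat >> h.py <<'E'
def rot(a):
    "tool down, fingers closing along heading a"
    y=np.array([np.cos(a),np.sin(a),0]);z=np.array([0,0,-1.]);return np.c_[np.cross(y,z),y,z]
E
python3 - <<'E'
from h import *
from rig import robot
np.set_printoptions(precision=3,suppress=True,linewidth=200)
f=dict(np.load("top0.npz"));C=f["color"].astype(int)
S=(C[...,0]-C[...,2]); lum=C.sum(-1)
print("bg",S[200:232,278:282].mean(), "px spoon",C[239,338],C[239,350],"fork",C[237,120],C[238,130],"spice",C[213,297])
m=((S<13)|(lum<250)).astype(np.uint8)
for nm,(a,b,c,d,z) in dict(spice=(280,314,198,230,.025),spoon=(322,386,230,248,.004),fork=(100,166,229,246,.004),tfork=(195,280,240,253,.004)).items():
    q=cv2.morphologyEx(m[c:d,a:b],cv2.MORPH_CLOSE,np.ones((3,3)));q=blob(q)[0][:,0]+[a,c]
    X=cast(f,q,z)[:,:2].astype(np.float32);print(nm,cv2.minEnclosingCircle(X),cv2.minAreaRect(X),"y",X[:,1].min(),X[:,1].max())
o=robot.get_obs();print(o["orientation"],o["width"],o["finger_force"])
for nm,p,a in [("spoon",(.373,-.345),0),("fork",(.366,.25),0),("spice",(.433,-.157),0),("timer",(.433,-.064),0),("match",(.433,.024),0),("Lc",(.602,.007),1.57),("Sc",(.602,-.07),1.57),("Lt",(.602,-.19),1.67),("S1",(.55,-.26),1.67),("S2",(.64,-.27),1.67)]:
    for k in(0,np.pi):
        for z in (.008,.15):print(nm,round(a+k,2),z,robot.solve_ik([*p,z],rot(a+k)))
E
```

```text
bg 19.6015625 px spoon [126 122 119] [133 133 134] fork [134 136 139] [131 126 120] spice [136 133 129]
spice ((0.4408457577228546, -0.155076265335083), 0.03159385174512863) ((0.44109657406806946, -0.15481165051460266), (0.05871497467160225, 0.06202380359172821), 27.696636199951172) y -0.18550654 -0.124615215
spoon ((0.3756551742553711, -0.31839683651924133), 0.06711028516292572) ((0.3768545091152191, -0.31838515400886536), (0.026667969301342964, 0.13397304713726044), 1.320547103881836) y -0.3853581 -0.25141665
fork ((0.36848968267440796, 0.27222082018852234), 0.07084053754806519) ((0.3685041666030884, 0.27222123742103577), (0.018375229090452194, 0.14028652012348175), 1.6255658864974976) y 0.20184557 0.34259608
tfork ((0.3447948694229126, 0.0011214056285098195), 0.09517380595207214) ((0.34697091579437256, 0.0011733025312423706), (0.023524263873696327, 0.18976706266403198), 1.450301170349121) y -0.093727514 0.09612479
[[ 0.936  0.353 -0.001]
 [ 0.353 -0.936  0.001]
 [-0.    -0.002 -1.   ]] 1.002119662111903 0.0
spoon 0 0.008 [ 0.823  0.69  -0.208  2.014  0.298  0.465  0.394]
spoon 0 0
[... 1831 characters left out ...]
0.15 [ 0.694  0.708 -0.677  1.63   0.51   0.988  1.516]
Lt 4.81 0.008 [ 0.283  0.812 -0.069  1.694  0.085  0.638 -1.304]
Lt 4.81 0.15 [ 0.312  0.608 -0.11   1.655  0.081  0.883 -1.302]
S1 1.67 0.008 [ 0.762  0.865 -0.559  1.736  0.648  0.733  1.535]
S1 1.67 0.15 [ 0.84   0.671 -0.674  1.693  0.495  0.955  1.648]
S1 4.81 0.008 [ 0.391  0.785 -0.033  1.76   0.041  0.598 -1.138]
S1 4.81 0.15 [ 0.416  0.571 -0.067  1.721  0.048  0.851 -1.143]
S2 1.67 0.008 [ 0.707  0.983 -0.603  1.483  0.656  0.884  1.559]
S2 1.67 0.15 [ 0.741  0.804 -0.666  1.443  0.53   1.077  1.642]
S2 4.81 0.008 [ 0.351  0.891 -0.026  1.509  0.03   0.742 -1.159]
S2 4.81 0.15 [ 0.369  0.706 -0.053  1.471  0.042  0.966 -1.167]
```

Measured positions are consistent with the known sizes. Starting with the spice tin.

```bash
cat > act.py <<'E'
from h import *
from rig import robot
np.set_printoptions(precision=3,suppress=True,linewidth=200)
TEA=(.597,-.2398,np.radians(6.5)); CAKE=(.6018,-.0399,np.radians(-2.6))
def tray(T,x,y): c,s=np.cos(T[2]),np.sin(T[2]); return [T[0]+c*x-s*y,T[1]+s*x+c*y]
def st(n):
    o=robot.get_obs(); print(n,round(o["clock"],1),"tcp",o["ee_pos"],"w_mm",round(o["width"]*88,1),"ff",o["finger_force"],"F",o["ft_force"]); return o
def pick(p,a,z,opening,expect,zh=.12):
    robot.movep([*p,zh],rot(a)); robot.gripper_to(opening/88)
    robot.line_to([*p,z],rate=.12); robot.gripper_to(0)
    o=st("gripped")
    assert abs(o["width"]*88-expect)<6,"bad grip"
    robot.line_to([*p,zh],rate=.15); o=st("lifted"); assert o["width"]*88>expect-6
def place(p,a,z,opening,zh=.12):
    robot.movep([*p,zh],rot(a)); robot.line_to([*p,z+.03],rate=.15); robot.line_to([*p,z],rate=.05); st("down")
    robot.gripper_to(opening/88); robot.line_to([*p,zh],rate=.15); st("released")
E
python3 - <<'E'
from act import *
pick([.441,-.155],0,.006,84,62)
place(tray(TEA,.042,-.03),-np.pi/2+TEA[2],.0125,72)
E
```

```text
gripped 3.8 tcp [ 0.441 -0.155  0.006] w_mm 59.9 ff 30.00074775722169 F [-1.232  0.553  4.957]
lifted 4.8 tcp [ 0.44  -0.155  0.119] w_mm 59.8 ff 29.999918042121863 F [ 0.25  -0.564 -0.687]
down 7.2 tcp [ 0.642 -0.265  0.012] w_mm 59.9 ff 30.000653806346236 F [-2.934  2.415  4.663]
released 8.5 tcp [ 0.641 -0.265  0.119] w_mm 71.7 ff 0.0 F [-0.315 -0.424  0.051]
```

```bash
python3 - <<'E'
from act import *
pick([.433,-.0643],0,.006,84,60)
place(tray(TEA,-.042,-.03),-np.pi/2+TEA[2],.0125,72)
f=robot.grab_frame("top")
pick([.4337,.0245],.255,.005,76,50)
place(tray(CAKE,0,-.03),-np.pi/2+CAKE[2],.0115,62)
pick([.375,-.3184],.02,.002,50,20)
f=robot.grab_frame("wrist"); cv2.imwrite("pics/w1.png",f["color"][:,:,::-1])
E
```

```text
gripped 11.6 tcp [ 0.433 -0.064  0.006] w_mm 57.6 ff 29.946317198406547 F [ 0.577 -0.175  5.016]
lifted 12.5 tcp [ 0.432 -0.064  0.119] w_mm 57.2 ff 29.887185539814425 F [ 0.269  0.344 -0.339]
down 14.9 tcp [ 0.558 -0.274  0.012] w_mm 57.5 ff 30.041060451521844 F [-3.257  1.196  4.798]
released 16.2 tcp [ 0.558 -0.274  0.119] w_mm 72.2 ff 0.0 F [0.408 0.291 0.557]
gripped 19.4 tcp [0.434 0.024 0.005] w_mm 47.5 ff 30.000683963298798 F [-0.673  0.121  4.539]
lifted 20.3 tcp [0.433 0.024 0.119] w_mm 47.4 ff 29.999940097332 F [-0.223  0.659 -1.057]
down 22.9 tcp [ 0.6   -0.07   0.011] w_mm 47.0 ff 30.00056505203247 F [-2.658 -0.022  3.985]
released 24.2 tcp [ 0.6   -0.07   0.119] w_mm 62.1 ff 0.0 F [-0.75   0.591  0.032]
gripped 28.0 tcp [ 0.375 -0.319  0.002] w_mm 20.3 ff 29.694566357648 F [-0.519  0.42   5.398]
lifted 29.0 tcp [ 0.374 -0.318  0.119] w_mm 19.8 ff 29.67333333188435 F [ 0.145  0.318 -0.109]
```

View pics/w1.png

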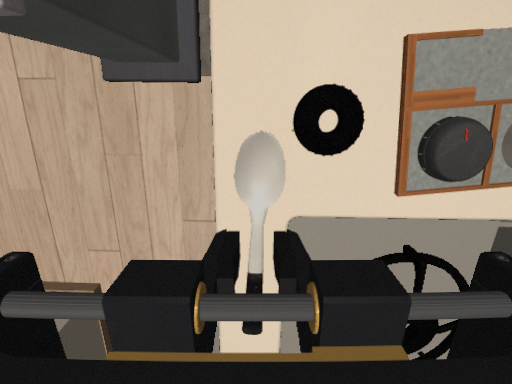

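The wrist view shows the spoon held level and straight near its middle (255,230). The timer sits in its recess at (455,150) and the cap at (328,120) has not moved.

```bash
python3 - <<'E'
from act import *
place(tray(TEA,0,.047),-np.pi/2+TEA[2],.0085,29)
pick([.3685,.272],.028,.002,50,12)
f=robot.grab_frame("wrist"); cv2.imwrite("pics/w2.png",f["color"][:,:,::-1])
f=robot.grab_frame("top"); cv2.imwrite("pics/top2.png",cv2.resize(f["color"][100:260,95:395,::-1],(800,427),interpolation=cv2.INTER_CUBIC))
p=tray(CAKE,-.004,.047)
print(robot.solve_ik([*p,.0085],rot(-np.pi/2+CAKE[2])))
E
```

```text
down 31.9 tcp [ 0.591 -0.193  0.008] w_mm 20.1 ff 29.748657943418948 F [-2.251  0.833  4.138]
released 33.1 tcp [ 0.591 -0.193  0.119] w_mm 28.7 ff 0.0 F [-0.03   0.131  0.091]
gripped 37.2 tcp [0.369 0.272 0.002] w_mm 16.2 ff 29.75668532707232 F [-0.335 -0.618  3.894]
lifted 38.2 tcp [0.368 0.272 0.119] w_mm 16.4 ff 29.754896645899862 F [-0.222  0.507 -0.111]
[-0.052  0.775 -0.047  1.782  0.06   0.586 -1.753]
```

View pics/w2.png

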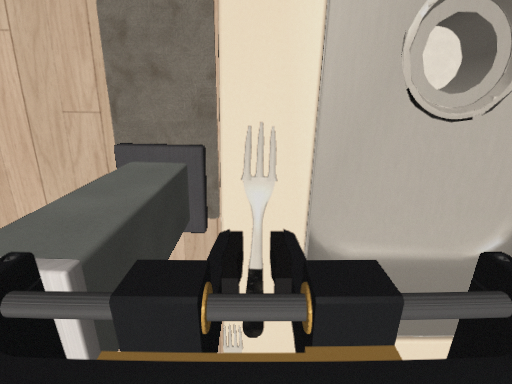

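View pics/top2.png

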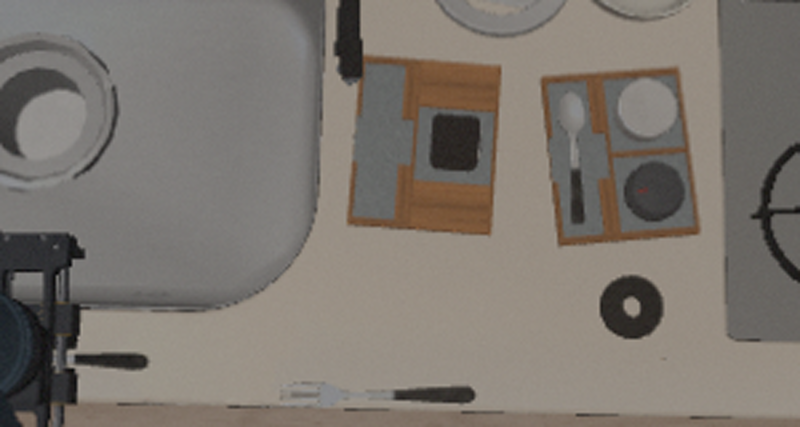

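The fork is held straight and centred (tines at (258,150)). The top view shows the spoon, both round tins and the match tin inside their recesses, and the cap still in place.

```bash
python3 - <<'E'
from act import *
place(tray(CAKE,-.004,.047),-np.pi/2+CAKE[2],.0085,28)
robot.movep([.42,-.45,.2],rot(0)); st("away")
f=robot.grab_frame("top"); np.savez("end.npz",**f); cv2.imwrite("pics/top3.png",cv2.resize(f["color"][110:200,215:365,::-1],(800,480),interpolation=cv2.INTER_CUBIC))
P=cloud(f)
for n,T,q in [("spice",TEA,(.042,-.03)),("timer",TEA,(-.042,-.03)),("match",CAKE,(0,-.03))]:
    w=tray(T,*q); d=np.hypot(P[...,0]-w[0],P[...,1]-w[1]); s=P[(d<.04)&(P[...,2]>.018)]; s=s[~np.isnan(s[:,0])]
    c=(s.min(0)+s.max(0))/2; A=np.c_[s[:,:2]-c[:2],np.ones(len(s))]
    t=s[:,2]>np.median(s[:,2])-.004; k=np.linalg.lstsq(A[t],s[t,2],rcond=None)[0]; print(n,"off mm",(c[:2]-w)*1000,"top z",k[2],"slope",k[:2])
E
```

```text
down 41.0 tcp [0.599 0.007 0.008] w_mm 16.0 ff 29.789566957425677 F [-3.009 -0.574  2.886]
released 42.3 tcp [0.599 0.007 0.119] w_mm 28.2 ff 0.0 F [ 0.361  0.449 -0.657]
away 44.3 tcp [ 0.421 -0.449  0.2  ] w_mm 28.1 ff 0.0 F [-0.11  -0.677 -1.203]
spice off mm [ 0.28  -0.017] top z 0.031886296781951234 slope [-0.013 -0.003]
timer off mm [0.137 1.293] top z 0.031399024968678545 slope [ 0.013 -0.013]
match off mm [ 1.194 -0.423] top z 0.02787281414359253 slope [ 0.001 -0.011]
```

View pics/top3.png

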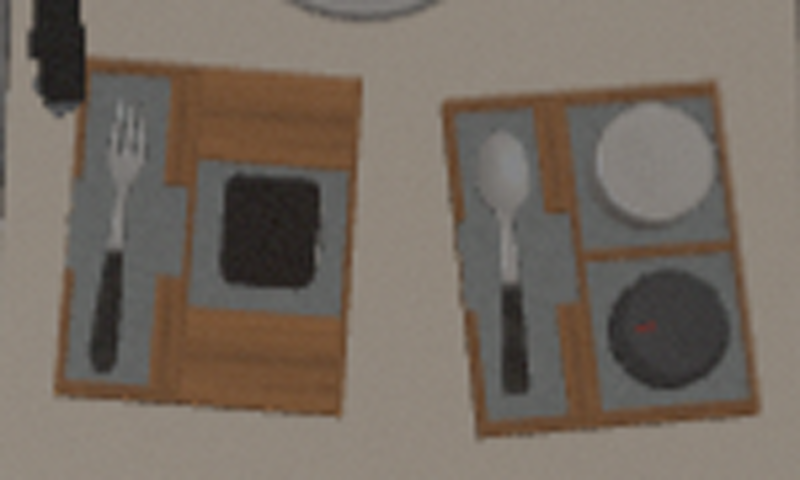

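The picture shows all five things inside their recesses: fork (115,240), match tin (270,230), spoon (508,260), spice tin (655,165) and timer (668,330). The tin, timer and match tin heights match the recess floors.

```bash
python3 -c "
from rig import robot
print(robot.job_done())"
```

```text
the job is handed in; nothing more can be done
None
```

I handed the job in at about 44 s of robot time. All five things look seated in their own recesses in the final picture, and the arm never went near the burner cap; the judge's verdict wasn't shown to me.

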